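# Stow the pack in the parts case, shut its drawer and hold the case up level

### The arm

A 6-joint arm with a two-finger parallel gripper is mounted at the origin on the work surface. World frame = base frame: x ahead of the robot, y to its left, z up, the work surface at z = 0. Lengths are in m, angles in degrees, forces in N, time in s.
With the tool pointing down it reaches from about 0.325 to 1 m from the base axis. Payload 5.1 kg.
Tool frame: the origin (TCP) lies midway between the tips of the shut fingers; the grasp point (between the pads) lies 19 mm behind it; z points along the fingers, y is the line along which they close (so a half turn about z gives the same grasp; the last joint's range is limited). The gripper opens to 85 mm and grips with 20 to 120 N. Pads are 22 mm wide; open, the fingers measure 114 mm over their backs; the gripper's body (76 mm by 85 mm) begins 54 mm behind the grasp point. The pads swing forward as they close: fully open they stand 13 mm farther back than shut.
Start: joints at [66.486, 7.093, 94.555, -0, 78.352, -4.733], TCP at [0.209, 0.615, 0.231] pointing down, gripper open.
Joint ranges: [-149.61, 149.61], [-58.7, 133.49], [1.44, 155.28], [-77.14, 257.14], [18.33, 153.61], [-166.67, 166.67]. Speed limits (degrees/s): [147.25, 147.25, 180, 180, 180, 180].

### API

Orientations are given as [roll, pitch, yaw] about the fixed x, y, z axes, in that order (R = Rz(yaw) Ry(pitch) Rx(roll)).
In Python, from station import env gives the robot as it stands.
- The arm moves only by the tool servo_tool, never from a script. Its argument "rows" is a list that holds one entry, the list of rows, each a list of 4 numbers: the shift along the tool's x, y, z in mm, then the turn about the tool's z in rad. A call has 1 to 8 rows; each row is the pose to reach, as a shift and turn from the pose commanded when the call began, along the tool's axes at that moment; what a row does not reach only later rows make up. A row lasts 1/8 s, in which the tool goes at most 62.5 mm and 10.7 degrees, less where a joint would pass 70% of its speed; a pose out of reach is approached as far as the arm can. A call with a gripper value outside its range is refused whole. "hand" is the closure, from -1 (fully open) to 1 (shut), set as the call begins (left out, the last holds). The fingers move at their own pace and stop on an object; the grip force is fixed at half the most. Time passes only in rows, so rows that repeat a pose let the fingers close. It gives the time, the measured TCP pose, the force, the opening and the grip force at its end, in the units of the state.
- env.get_state(): the state, without advancing time (a new reading comes with each control period).
- env.capture(name): name is "side" or "top" or "wrist"; returns the picture (480x640x3 uint8, red, green, blue); there is no depth.
- env.camera_model(name): a dict with "fx", "fy", "cx", "cy" (pixels), "R" (3x3) and "t" (3): a world point X has camera coordinates R X + t. Camera axes: x right, y down, z forward; pixel columns grow to the right and rows downward; lengths in m; the calibration is good to about 2 mm. A picture is of the moment at which its call begins: read the wrist's pose just before it. camera_model takes no time and is no camera call; for the wrist camera it gives the pose at the moment of the call.
- env.sign_off(): hands the job in; it is judged then, once.
The state is a dict: "time_s": time; "joint_positions": joint angles; "qd": joint speeds; "effort": joint torques, N m; "tcp_pos": TCP position; "ee_rot": TCP orientation; "wrist_force": force on the tool from outside, world axes, zero at the start; "wrist_torque": the same for the moment, N m; "gripper_width": finger opening in m; "finger_force": force on a finger pad.
Only numpy, scipy, OpenCV 4.12 (cv2) and the standard library are available. Lean on these libraries where they do the work, as an engineer would, in place of code of your own. Each camera call takes 0.05 s, during which the arm holds its last target. There are 200 camera calls.

### The job

Get the parts case ready to carry off: lay the small flat cardboard pack flat in the case's open drawer without dropping it, then slide the drawer fully shut while the case stands on the bench. Then lift the whole case by its top handle at least 10 cm clear of the bench and finish still holding it there, steady and level, with the drawer shut and the pack inside. Keep the case upright throughout and leave the spool, the bottle and the tall carton where they stand.

Things in the scene. Friction and masses are not known exactly. Their poses are not given: they have to be found in the camera images.
- chest: Portable parts case of grey plastic, loose on the bench (its top at z = 0), about 0.5 kg empty of its drawer: 160 (x) x 200 (y) x 85 (z) mm, plus a rigid black carrying handle on top. Origin: centre of its underside; z up; its own -x side is the front, from which the drawer slides out. It slides on the bench if pushed with more than about 3 N beyond what the drawer needs.
- chest_handle (a point): Centre of the handle's grip bar, 130 mm above the case's underside, over the middle of the case. The bar runs along the case's y axis, 16 x 16 mm in section, and stands on two posts (18 x 12 mm) at y = +60 and -60 mm: 108 mm free between the posts and 37 mm free between the bar and the case's top. It is fixed to the case and does not fold.
- drawer (a joint): How far the case's only drawer is open, in m: 0 fully shut, 0.105 at its stop. It slides along the case's -x axis, starts open by 85 to 103 mm, needs about 1.2 N to slide and stays where it is left. Open by j, the drawer is open to above from x = -69 mm to x = j - 69 mm about point drawer_floor; the rest is under the case's top, 62 mm above its floor.
- drawer_floor (a point): Centre of the drawer's inner floor, moves with the drawer, axes as the case's, 15 mm above the case's underside. Inside: x = -69 to +64 mm, y = -84 to +84 mm about it; walls 45 mm high, 5 mm thick; front panel x = -81 to -69 mm, 196 mm wide, reaching 60 mm above this floor. Shut, this point lies 1 mm in +x of the case's origin.
- drawer_pull (a point): Middle of the outer edge of the steel pull lip on the drawer's front: the lip is 70 mm long (along the case's y), 8 mm high, and stands 11 mm out of the front panel. This point is 68 mm above the case's underside and 92 mm in -x of point drawer_floor; the lip's centre line is at this height.
- pack: The small flat pack of parts, an off-white cardboard box with a brown tape, 64 (x) x 44 (y) x 28 (z) mm, about 0.15 kg, lying flat on the bench. Origin: centre of its underside; z up.
- spool: Bystander: brass-coloured wire spool standing on its flange, 62 mm across, 48 mm high. Origin: centre of its underside.
- bottle: Bystander: white bottle, 56 mm across, 140 mm high. Origin: centre of its underside.
- carton: Bystander: tall cardboard carton, 52 x 52 x 95 mm high. Origin: centre of its underside.
Things that resemble listed ones, but are neither listed nor needed, are in the scene too. Leave any blue, red or yellow look-alike of the pack alone.

How it is judged:
By the outcome, as a careful person would: the job done as asked, in the order asked, and still so for the second after the job is handed in, while the arm keeps its last pose, push and grip.
It also fails if it takes over 64 s, if anything falls off the work surface, if the arm or the gripper's body presses on something with over 40 N, if the wrist force passes 120 N, or if a joint passes its speed limit or range.

## Working session

There is one attempt and no reset: what is moved stays moved. The work goes in short steps, Python scripts to look and compute and a tool call to move; the robot and the scene stay as the last step left them, time stands still between calls to the robot, and variables do not carry over. Pictures are saved under pics/ and viewed, at most 10 in all, crops included, and the job is handed in when it is done.

Besides the shell and the picture viewer there is one more tool, called after ">>>" as name([rows], argument=value, ...), one row to a line, values as JSON. servo_tool: Moves the arm, as the interface text tells. Its arguments: {"type":"object","properties":{"rows":{"type":"array"},"hand":{"type":"number"}},"required":["rows"]}

```bash
mkdir -p pics; ls
python3 - <<'E'
from station import env
import cv2
s=env.get_state();print(s['tcp_pos'],s['ee_rot'],s['time_s'],s['gripper_width'])
for n in("top","side"):
    cv2.imwrite(f"pics/{n}0.png",env.capture(n)[:,:,::-1])
    m=env.camera_model(n);print(n,m)
E
```

```text
pics
[0.20903471 0.61483157 0.23007299] [-1.79881616e+02 -1.14590804e-02  1.61218129e+02] 0.0 0.08571791063588267
top {'fx': 562.6720499203276, 'fy': 562.6720499203276, 'cx': 326.07655562691014, 'cy': 240.6498017941573, 'R': array([[ 6.84986779e-04, -9.99974507e-01, -7.10752170e-03],
       [-9.80190677e-01,  7.36279738e-04, -1.98054777e-01],
       [ 1.98054961e-01,  7.10239141e-03, -9.80165184e-01]]), 't': array([-0.03104551,  0.53383956,  1.10887393])}
side {'fx': 478.5498972782719, 'fy': 478.5498972782719, 'cx': 319.300219736171, 'cy': 239.63537373075783, 'R': array([[-0.99459404, -0.10104456,  0.02393086],
       [-0.07647455,  0.55686887, -0.82707237],
       [ 0.07024481, -0.82443135, -0.5615858 ]]), 't': array([0.47710063, 0.15793365, 0.96091337])}
```

View pics/top0.png

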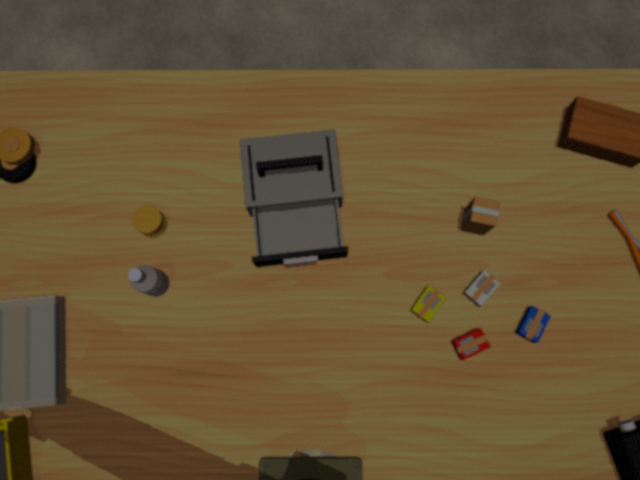

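View pics/side0.png

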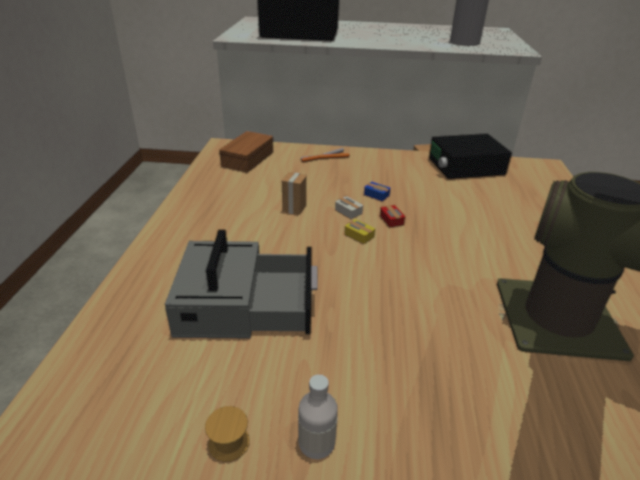

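The top view shows the case with its handle at about (290,165), the front lip at (300,262) and the off-white pack at (482,288). The side view agrees: the drawer is open toward the robot. The bottle, spool and carton stand clear of both.

```bash
cat > h.py <<'E'
import numpy as np, cv2
from scipy.spatial.transform import Rotation as Ro
from station import env
def ray(m,uv,z):
    uv=np.atleast_2d(uv).astype(float)
    d=np.c_[(uv[:,0]-m['cx'])/m['fx'],(uv[:,1]-m['cy'])/m['fy'],np.ones(len(uv))]@m['R']
    c=-np.array(m['R']).T@m['t']
    return c+d*((z-c[2])/d[:,2])[:,None]
def go(target,yaw):
    """shift mm and turn rad for servo_tool; yaw modulo 180"""
    s=env.get_state(); R=Ro.from_euler('xyz',s['ee_rot'],degrees=True).as_matrix()
    d=R.T@(np.array(target)-s['tcp_pos'])*1000
    t=(s['ee_rot'][2]-yaw+90)%180-90   # tool z points down
    print('tcp',s['tcp_pos'].round(4),s['ee_rot'].round(2),'shift',d.round(1),'turn rad',np.radians(t).round(3),'q6',s['joint_positions'][5])
def rect(p):
    (c,(w,h),a)=cv2.minAreaRect((p[:,:2]*1000).astype(np.float32)); 
    if w<h: w,h,a=h,w,a+90
    return np.round(c,1),round(w,1),round(h,1),round((a+90)%180-90,1)
def comps(mask,amin):
    cs,_=cv2.findContours(mask.astype(np.uint8),cv2.RETR_EXTERNAL,cv2.CHAIN_APPROX_NONE)
    return [c[:,0] for c in cs if cv2.contourArea(c)>amin]
E
python3 - <<'E'
from h import *
im=cv2.imread('pics/top0.png'); m=env.camera_model('top')
hsv=cv2.cvtColor(im,cv2.COLOR_BGR2HSV)
print(hsv[288,474],hsv[280,478],hsv[288,482],hsv[300,440],hsv[165,290],hsv[258,290],hsv[180,260],hsv[262,300])
roi=np.zeros(im.shape[:2],bool); roi[265:312,458:505]=1
w=roi&(hsv[...,1]<80)&(hsv[...,2]>110)
for c in comps(w,20): print('pack',len(c),rect(ray(m,c,.028)))
dk=(hsv[...,2]<35); r=np.zeros_like(roi); r[140:190,250:330]=1
for c in comps(dk&r,60): print('handle',rect(ray(m,c,.138)))
r[:]=0;r[235:275,240:360]=1
for c in comps(dk&r,60): print('panel',rect(ray(m,c,.075)))
for c in comps((hsv[...,2]>100)&(hsv[...,1]<60)&r,20): print('lip',rect(ray(m,c,.072)))
E
```

```text
[ 41  17 117] [ 30  20 103] [ 15 162 107] [ 28 148 100] [175 153  10] [ 5 23 67] [19 25 81] [ 5 35 88]
pack 27 (array([ 418.4, -354.5]), 24.0, 15.6, -46.5)
pack 25 (array([ 435.3, -334.7]), 21.9, 12.0, -40.3)
handle (array([666.8,  40.4]), 128.0, 30.1, -83.7)
panel (array([497.7,  21.8]), 188.9, 21.0, -84.2)
lip (array([491. ,  20.5]), 63.0, 6.3, -83.9)
```

Run:
```python
from h import *
go((.36,.13,.25),161.2); go((.40,-.345,.25),49)
```

```text
tcp [0.2091 0.6149 0.2301] [-1.7989e+02 -1.0000e-02  1.6122e+02] shift [-299.  -410.5  -19.1] turn rad 0.0 q6 -4.732679092850942
tcp [0.2091 0.6149 0.2301] [-1.7989e+02 -1.0000e-02  1.6122e+02] shift [-489.8 -847.3  -18.3] turn rad -1.183 q6 -4.732679092850942
```

>>> servo_tool([
  [[-36, -50, -3, 0.12], [-72, -100, -6, 0.24], [-108, -150, -9, 0.36], [-144, -200, -12, 0.48], [-180, -250, -15, 0.6], [-216, -300, -18, 0.72], [-252, -350, -20, 0.85], [-288, -400, -20, 0.98]],
], hand=-1)

```text
time_s: 1.1
tcp_pos: [0.3532, 0.1421, 0.2513]
ee_rot: [179.9, 0.0, 104.9]
wrist_force: [1.0, -0.3, -0.4]
gripper_width: 0.0856
finger_force: 0.0
```

Run:
```python
from h import *
go((.40,-.345,.25),49);print(env.get_state()['time_s'])
```

```text
tcp [0.3532 0.1421 0.2513] [1.7994e+02 1.0000e-02 1.0486e+02] shift [-482.8  -79.7    1.3] turn rad 0.975 q6 -1.028005468562822
1.1
```

>>> servo_tool([
  [[-61, -10, 0, 0.12], [-122, -20, 0, 0.24], [-183, -30, 0, 0.36], [-244, -40, 0, 0.48], [-305, -50, 0, 0.6], [-366, -60, 0, 0.73], [-427, -70, 0, 0.85], [-483, -80, 0, 0.975]],
])

```text
time_s: 2.1
tcp_pos: [0.4011, -0.3454, 0.2508]
ee_rot: [-180.0, -0.0, 48.9]
wrist_force: [0.4, -0.1, 0.3]
gripper_width: 0.0855
finger_force: 0.0
```

>>> servo_tool([
  [[0, 0, 0, 0], [0, 0, 0, 0]],
])

```text
time_s: 2.35
tcp_pos: [0.4012, -0.3429, 0.2506]
ee_rot: [-179.9, -0.0, 49.2]
wrist_force: [0.1, -0.2, 0.0]
gripper_width: 0.0854
finger_force: 0.0
```

Run:
```python
from h import *
s=env.get_state();print(s['tcp_pos'],s['ee_rot'])
m=env.camera_model('wrist'); im=env.capture('wrist')[:,:,::-1]; cv2.imwrite('pics/w1.png',im)
import pickle; pickle.dump(m,open('w1.pkl','wb')); print(m['R'].round(3),-m['R'].T@m['t'])
```

```text
[ 0.40117128 -0.34291963  0.25058978] [-1.79903775e+02 -2.39853577e-02  4.92038475e+01]
[[ 0.757 -0.654 -0.   ]
 [-0.632 -0.731  0.258]
 [-0.169 -0.195 -0.966]] [ 0.44474741 -0.29443208  0.39286871]
```

View pics/w1.png

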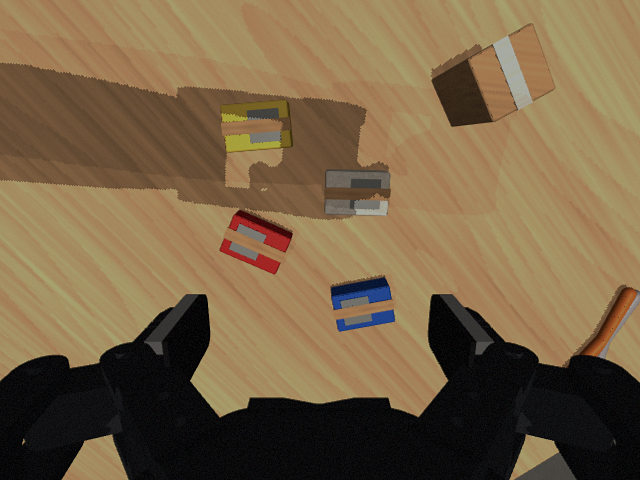

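The wrist view shows the off-white pack at about (357,192). It is partly in the arm's shadow and its long side is horizontal in the image, so the tool has to turn 90°.

Run:
```python
from h import *
import pickle
m=pickle.load(open('w1.pkl','rb')); im=cv2.imread('pics/w1.png'); hsv=cv2.cvtColor(im,cv2.COLOR_BGR2HSV)
print(m['fx'],m['cx'],m['cy'])
for r in range(160,224,4): print(r,[tuple(hsv[r,c]) for c in (332,357,384)])
r=np.zeros(im.shape[:2],bool); r[162:222,315:400]=1
k=((hsv[...,1]<75)&r).astype(np.uint8)
k=cv2.morphologyEx(k,cv2.MORPH_OPEN,np.ones((3,3)))
p=np.argwhere(k)[:,::-1]; print(p.min(0),p.max(0))
print(rect(ray(m,p,.028)),rect(ray(m,p,0)), cv2.minAreaRect(p.astype(np.float32)))
```

```text
365.6618380086011 318.62070758556774 239.6211290126913
160 [(np.uint8(14), np.uint8(120), np.uint8(102)), (np.uint8(16), np.uint8(120), np.uint8(166)), (np.uint8(15), np.uint8(124), np.uint8(165))]
164 [(np.uint8(14), np.uint8(127), np.uint8(104)), (np.uint8(14), np.uint8(126), np.uint8(99)), (np.uint8(14), np.uint8(124), np.uint8(166))]
168 [(np.uint8(14), np.uint8(127), np.uint8(108)), (np.uint8(15), np.uint8(130), np.uint8(104)), (np.uint8(15), np.uint8(134), np.uint8(105))]
172 [(np.uint8(18), np.uint8(40), np.uint8(114)), (np.uint8(18), np.uint8(38), np.uint8(100)), (np.uint8(16), np.uint8(36), np.uint8(91))]
176 [(np.uint8(16), np.uint8(40), np.uint8(108)), (np.uint8(18), np.uint8(39), np.uint8(110)), (np.uint8(19), np.uint8(40), np.uint8(108))]
180 [(np.uint8(17), np.uint8(38), np.uint8(107)), (np.uint8(38), np.uint8(16), np.uint8(64)), (np.uint8(19), np.uint8(39), np.uint8(105))]
184 [(np.uint8(15), np.uint8(37), np.uint8(111)), (np.uint8(20), np.uint8(12), np.uint8(64)), (np.uint8(18), np.uint8(41), np.uint8(106))]
188 [(np.uint8(15), np.uint8(138), np.uint8(94)), (np.uint8(
[... 717 characters left out ...]
), np.uint8(111)), (np.uint8(32), np.uint8(26), np.uint8(169))]
212 [(np.uint8(18), np.uint8(37), np.uint8(118)), (np.uint8(40), np.uint8(17), np.uint8(175)), (np.uint8(28), np.uint8(26), np.uint8(166))]
216 [(np.uint8(15), np.uint8(126), np.uint8(115)), (np.uint8(19), np.uint8(111), np.uint8(163)), (np.uint8(16), np.uint8(115), np.uint8(164))]
220 [(np.uint8(19), np.uint8(108), np.uint8(166)), (np.uint8(20), np.uint8(107), np.uint8(165)), (np.uint8(16), np.uint8(120), np.uint8(163))]
[325 169] [389 215]
(array([ 441.6, -355.9]), 63.5, 45.1, -42.2) (array([ 441.3, -360.6]), 68.4, 48.5, -42.2) ((356.7907409667969, 192.08026123046875), (64.0053482055664, 45.13291549682617), 1.3971810340881348)
```

Run:
```python
from h import *
m=env.camera_model('top');s=env.camera_model('side')
im=cv2.imread('pics/top0.png'); hsv=cv2.cvtColor(im,cv2.COLOR_BGR2HSV)
print(ray(m,[[482,288],[482,287]],.028), ray(s,[[349,207]],.028))
w=env.camera_model('wrist'); print(-w['R'].T@w['t'], ray(w,[[356.8,192]],.028))
i2=cv2.resize(im[255:325,445:515],None,fx=8,fy=8,interpolation=cv2.INTER_NEAREST)
i3=cv2.resize(cv2.imread('pics/side0.png')[190:230,325:385],None,fx=8,fy=8,interpolation=cv2.INTER_NEAREST)
i3=cv2.copyMakeBorder(i3,0,560-i3.shape[0],0,0,cv2.BORDER_CONSTANT)[:, :240*2]
cv2.imwrite('pics/c.png',np.hstack([i2,i3])[:,:800])
```

```text
[[ 0.43861847 -0.35400682  0.028     ]
 [ 0.44069759 -0.35411929  0.028     ]] [[ 0.43630036 -0.33548339  0.028     ]]
[ 0.44480416 -0.29382618  0.3931773 ] [[ 0.44232893 -0.35539896  0.028     ]]
```

View pics/c.png

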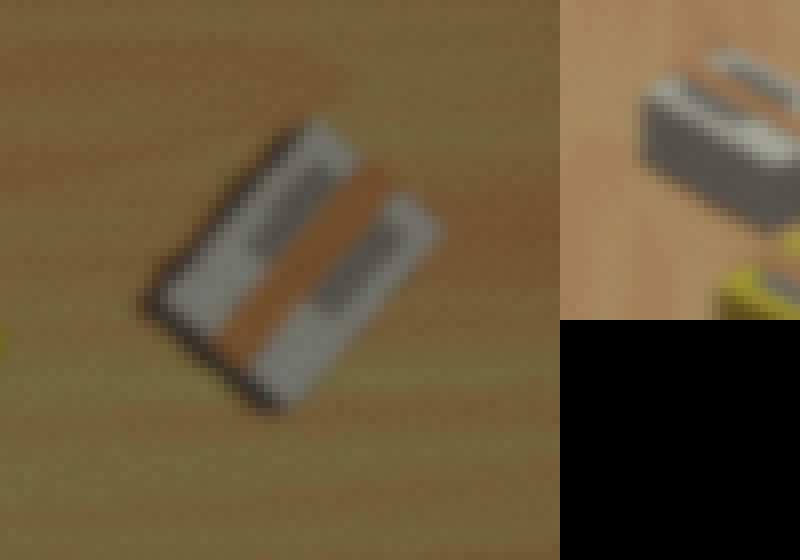

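The crop shows the whole top face of the pack, with its centre at about (482.7,288) in the top image. That agrees with the wrist fix.

Run:
```python
from h import *
go((.441,-.3555,.08),138.5)
```

```text
tcp [ 0.4013 -0.3424  0.2509] [-1.7994e+02 -2.0000e-02  4.9250e+01] shift [ 15.9  38.7 170.8] turn rad -1.558 q6 -5.566377960883202
```

>>> servo_tool([
  [[4, 10, 0, -0.18], [8, 20, 0, -0.36], [12, 30, 20, -0.54], [16, 38.7, 50, -0.72], [16, 38.7, 80, -0.9], [16, 38.7, 110, -1.08], [16, 38.7, 140, -1.26], [16, 38.7, 150, -1.43]],
], hand=-0.6)

```text
time_s: 3.4
tcp_pos: [0.4404, -0.3537, 0.0992]
ee_rot: [-180.0, -0.2, 131.6]
wrist_force: [0.6, 0.2, 0.2]
gripper_width: 0.068
finger_force: 0.0
```

>>> servo_tool([
  [[0, 0, 5, -0.12], [0, 0, 10, -0.12], [0, 0, 15, -0.12]],
])

```text
time_s: 3.78
tcp_pos: [0.4416, -0.3558, 0.0866]
ee_rot: [180.0, 0.1, 138.0]
wrist_force: [-0.3, -0.7, 0.4]
gripper_width: 0.0683
finger_force: 0.0
```

Run:
```python
from h import *
m=env.camera_model('wrist'); im=env.capture('wrist')[:,:,::-1]; cv2.imwrite('pics/w2.png',im)
go((.441,-.3555,.003),138.5);print(env.get_state()['gripper_width'])
hsv=cv2.cvtColor(im,cv2.COLOR_BGR2HSV)
pc=m['R']@np.array([.441,-.3555,.028])+m['t']; print(pc[:2]/pc[2]*m['fx']+[m['cx'],m['cy']])
```

```text
tcp [ 0.4412 -0.3556  0.0857] [ 1.8000e+02 -3.0000e-02  1.3799e+02] shift [ 0.1 -0.  82.7] turn rad -0.009 q6 -92.29087179323939
0.06827785293762637
[318.23549537 255.44841189]
```

View pics/w2.png

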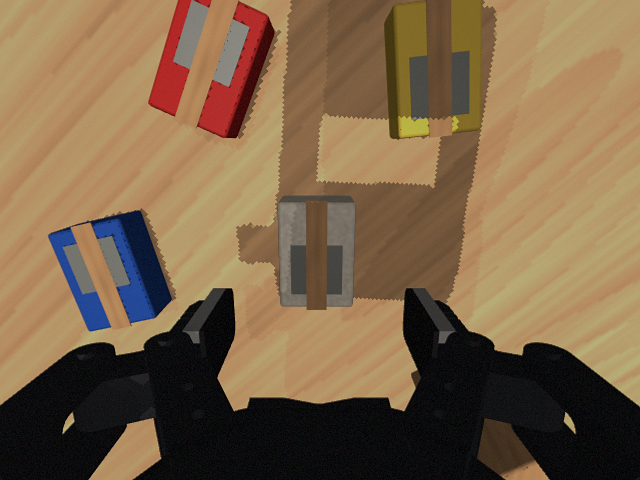

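The pack's top face is centred at about (317,254), against a predicted (318,255). The grasp is aligned, so I descend.

>>> servo_tool([
  [[0, 0, 25, -0.01], [0, 0, 50, -0.01], [0, 0, 70, -0.01], [0, 0, 80, -0.01], [0, 0, 82, -0.01], [0, 0, 82, -0.01]],
])

```text
time_s: 4.58
tcp_pos: [0.4417, -0.3569, 0.005]
ee_rot: [-180.0, 0.1, 138.6]
wrist_force: [-0.9, -1.3, 0.5]
gripper_width: 0.0683
finger_force: 0.0
```

>>> servo_tool([
  [[0, 0, 0, 0], [0, 0, 0, 0], [0, 0, 0, 0], [0, 0, 0, 0], [0, 0, 0, 0]],
], hand=1)

```text
time_s: 5.2
tcp_pos: [0.442, -0.3571, 0.0055]
ee_rot: [-180.0, 0.1, 138.6]
wrist_force: [-0.3, -0.3, 5.6]
gripper_width: 0.043
finger_force: 63.2
```

>>> servo_tool([
  [[0, 0, -15, 0], [0, 0, -40, 0], [0, 0, -75, 0], [0, 0, -115, 0], [0, 0, -155, 0], [0, 0, -155, 0]],
])

```text
time_s: 5.95
tcp_pos: [0.4429, -0.358, 0.164]
ee_rot: [-180.0, 0.5, 138.6]
wrist_force: [0.3, -0.2, -0.8]
gripper_width: 0.0429
finger_force: 62.6
```

Run:
```python
from h import *
go((.5578,.0282,.16),186.1)
```

```text
tcp [ 0.4429 -0.358   0.164 ] [-179.98    0.46  138.59] shift [169.3 365.6   2.5] turn rad -0.829 q6 -92.93894032528597
```

>>> servo_tool([
  [[15, 30, 0, -0.1], [38, 80, 0, -0.2], [62, 130, 0, -0.3], [87, 185, 0, -0.42], [112, 240, 0, -0.54], [136, 293, 0, -0.66], [157, 338, 0, -0.76], [169, 365, 0, -0.83]],
])

```text
time_s: 6.95
tcp_pos: [0.5549, 0.0315, 0.1573]
ee_rot: [180.0, -0.2, -173.6]
wrist_force: [0.3, 0.8, -0.1]
gripper_width: 0.0429
finger_force: 62.6
```

>>> servo_tool([
  [[0, 0, 0, 0], [0, 0, 0, 0], [0, 0, 0, 0]],
])

```text
time_s: 7.32
tcp_pos: [0.5554, 0.0281, 0.1587]
ee_rot: [-180.0, -0.1, -174.0]
wrist_force: [-0.1, -1.5, -1.8]
gripper_width: 0.0431
finger_force: 62.5
```

Run:
```python
from h import *
go((.5578,.0282,.0215),186.1)
for n in('side','wrist'): cv2.imwrite(f'pics/{n}3.png',env.capture(n)[:,:,::-1])
a=cv2.imread('pics/side3.png')[180:420,100:420]; b=cv2.imread('pics/wrist3.png')
cv2.imwrite('pics/c3.png',np.hstack([cv2.resize(a,(480,360)),cv2.resize(b,(320,240))[:, :] if 0 else cv2.copyMakeBorder(cv2.resize(b,(320,240)),0,120,0,0,cv2.BORDER_CONSTANT)]))
```

```text
tcp [0.5554 0.0281 0.1587] [-1.8000e+02 -7.0000e-02 -1.7395e+02] shift [ -2.6  -0.2 137.2] turn rad -0.001 q6 -98.66658084415154
```

View pics/c3.png

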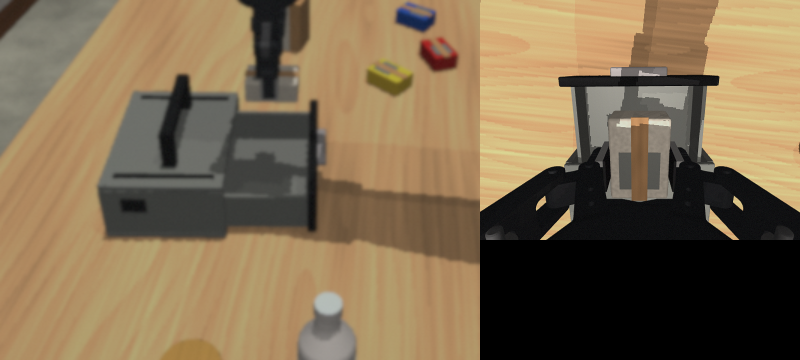

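The side crop shows the pack held level above the open drawer. The wrist view has the front panel and lip behind it at about row 160, so I can check the drawer position more precisely.

Run:
```python
from h import *
m=env.camera_model('wrist'); g=cv2.cvtColor(cv2.imread('pics/wrist3.png'),cv2.COLOR_BGR2HSV)
k=(g[...,2]<50); r=np.zeros_like(k); r[130:190,140:500]=1
for c in comps(k&r,200): print(c.min(0),c.max(0),rect(ray(m,c,.075)))
lip=(g[...,1]<60)&(g[...,2]>60); r[:]=0; r[125:156,240:390]=1
for c in comps(lip&r,100): print('lip',rect(ray(m,c,.072)))
```

```text
[157 150] [477 189] (array([508.3,  21.3]), 193.8, 23.4, -84.0)
lip (array([492.7,  19.5]), 69.0, 10.6, -84.0)
```

Run:
```python
from h import *
go((.560,.027,.0215),186.0)
```

```text
tcp [0.5557 0.0282 0.1591] [-1.8000e+02 -2.0000e-02 -1.7395e+02] shift [ -4.2  -1.6 137.6] turn rad 0.001 q6 -98.66954620983904
```

>>> servo_tool([
  [[-2, 0, 10, 0], [-4.7, 0, 35, 0], [-4.7, 0, 60, 0], [-4.7, 0, 85, 0], [-4.7, 0, 105, 0], [-4.7, 0, 120, 0], [-4.7, 0, 128, 0], [-4.7, 0, 128, 0]],
])

```text
time_s: 8.43
tcp_pos: [0.5605, 0.0296, 0.031]
ee_rot: [180.0, -0.0, -173.9]
wrist_force: [0.0, 0.4, -1.5]
gripper_width: 0.0429
finger_force: 62.5
```

>>> servo_tool([
  [[0, 0, 2, 0], [0, 0, 4, 0], [0, 0, 6, 0], [0, 0, 7, 0], [0, 0, 7, 0]],
])

```text
time_s: 9.05
tcp_pos: [0.5605, 0.0296, 0.0242]
ee_rot: [180.0, -0.0, -173.9]
wrist_force: [-0.1, 0.2, -0.5]
gripper_width: 0.043
finger_force: 62.5
```

>>> servo_tool([
  [[0, 0, 1, 0], [0, 0, 1.5, 0], [0, 0, 2, 0], [0, 0, 2.5, 0], [0, 0, 2.5, 0]],
])

```text
time_s: 9.68
tcp_pos: [0.5606, 0.0296, 0.0218]
ee_rot: [-180.0, -0.0, -173.9]
wrist_force: [-0.2, 0.1, -1.3]
gripper_width: 0.0428
finger_force: 62.5
```

>>> servo_tool([
  [[0, 0, 0.5, 0], [0, 0, 1, 0], [0, 0, 1, 0]],
])

```text
time_s: 10.05
tcp_pos: [0.5606, 0.0296, 0.0208]
ee_rot: [180.0, -0.0, -173.9]
wrist_force: [-0.8, 0.8, -0.6]
gripper_width: 0.043
finger_force: 62.5
```

>>> servo_tool([
  [[0, 0, 0.5, 0], [0, 0, 0.5, 0], [0, 0, 0.5, 0]],
])

```text
time_s: 10.42
tcp_pos: [0.5607, 0.0296, 0.0205]
ee_rot: [-180.0, 0.0, -173.9]
wrist_force: [-0.6, 0.3, 1.4]
gripper_width: 0.0429
finger_force: 62.8
```

>>> servo_tool([
  [[0, 0, 0.5, 0], [0, 0, 0.5, 0], [0, 0, 0.5, 0]],
])

```text
time_s: 10.8
tcp_pos: [0.5612, 0.0296, 0.0205]
ee_rot: [-180.0, 0.1, -173.9]
wrist_force: [-1.5, 0.8, 5.5]
gripper_width: 0.0429
finger_force: 63.1
```

Contact. I release partly, then rise.

>>> servo_tool([
  [[0, 0, -0.5, 0], [0, 0, -0.5, 0], [0, 0, -0.5, 0], [0, 0, -0.5, 0]],
], hand=-0.6)

```text
time_s: 11.3
tcp_pos: [0.5604, 0.0296, 0.02]
ee_rot: [180.0, -0.0, -173.9]
wrist_force: [0.1, -0.4, 0.9]
gripper_width: 0.0685
finger_force: 0.0
```

>>> servo_tool([
  [[0, 0, -10, 0], [0, 0, -30, 0], [0, 0, -60, 0], [0, 0, -100, 0], [0, 0, -140, 0], [0, 0, -140, 0]],
])

```text
time_s: 12.05
tcp_pos: [0.5638, 0.0295, 0.167]
ee_rot: [-179.9, 0.6, -173.9]
wrist_force: [-0.4, 1.9, 1.6]
gripper_width: 0.0681
finger_force: 0.0
```

Run:
```python
from h import *
m=env.camera_model('wrist')
for n in('side','wrist'): cv2.imwrite(f'pics/{n}4.png',env.capture(n)[:,:,::-1])
a=cv2.imread('pics/side4.png')[180:420,100:420]; b=cv2.imread('pics/wrist4.png')
cv2.imwrite('pics/c4.png',np.hstack([cv2.resize(a,(480,360)),cv2.copyMakeBorder(cv2.resize(b,(320,240)),0,120,0,0,cv2.BORDER_CONSTANT)]))
g=cv2.cvtColor(b,cv2.COLOR_BGR2HSV)
lip=(g[...,1]<60)&(g[...,2]>60); r=np.zeros(lip.shape,bool); r[115:156,240:390]=1
for c in comps(lip&r,100): print('lip',c.min(0),c.max(0),rect(ray(m,c,.072)))
# push point: 25 mm before the lip edge (lip centre -> edge 5.5, finger half width 11)
```

```text
lip [260 122] [372 140] (array([494.9,  19.4]), 69.6, 10.7, -83.9)
```

View pics/c4.png

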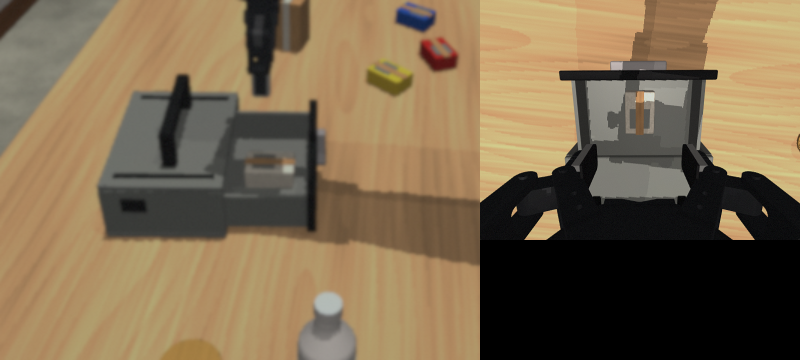

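The pack lies flat in the drawer, clear of all four walls. Next I move in front of the lip with the fingers shut.

Run:
```python
from h import *
go((.455,.0158,.045),186.0)
```

```text
tcp [0.561  0.0296 0.1618] [-1.7998e+02  1.3000e-01 -1.7386e+02] shift [107.1  -2.3 116.6] turn rad 0.003 q6 -98.59900890577283
```

>>> servo_tool([
  [[25, 0, 0, 0], [55, -1, 0, 0], [85, -2, 0, 0], [107, -2, 0, 0], [107, -2, 30, 0], [107, -2, 65, 0], [107, -2, 100, 0], [107, -2, 116, 0]],
], hand=1)

```text
time_s: 13.15
tcp_pos: [0.4517, 0.0164, 0.041]
ee_rot: [179.9, -0.3, -173.9]
wrist_force: [-0.2, 0.6, 1.6]
gripper_width: -0.0001
finger_force: 0.0
```

>>> servo_tool([
  [[0, 0, 0, 0], [0, 0, 0, 0], [-5, 0, 0, 0], [-10, 0, 0, 0], [-14, 0, 0, 0], [-18, 0, 0, 0], [-22, 0, 0, 0], [-26, 0, 0, 0]],
])

```text
time_s: 14.15
tcp_pos: [0.4802, 0.019, 0.0442]
ee_rot: [180.0, -0.1, -173.9]
wrist_force: [-1.0, 0.3, 0.9]
gripper_width: 0.0001
finger_force: 0.7
```

>>> servo_tool([
  [[-4, 0, 0, 0], [-8, 0, 0, 0], [-12, 0, 0, 0], [-16, 0, 0, 0], [-20, 0, 0, 0], [-24, 0, 0, 0], [-28, 0, 0, 0], [-32, 0, 0, 0]],
])

```text
time_s: 15.15
tcp_pos: [0.5123, 0.0224, 0.0443]
ee_rot: [180.0, -0.0, -173.9]
wrist_force: [-1.6, 0.4, -0.2]
gripper_width: 0.0003
finger_force: 0.7
```

>>> servo_tool([
  [[-4, 0, 0, 0], [-8, 0, 0, 0], [-12, 0, 0, 0], [-16, 0, 0, 0], [-20, 0, 0, 0], [-24, 0, 0, 0], [-28, 0, 0, 0], [-32, 0, 0, 0]],
])

```text
time_s: 16.15
tcp_pos: [0.5442, 0.0258, 0.0443]
ee_rot: [180.0, -0.0, -173.9]
wrist_force: [-2.1, 2.1, 0.8]
gripper_width: 0.0001
finger_force: 0.7
```

>>> servo_tool([
  [[-3, 0, 0, 0], [-6, 0, 0, 0], [-9, 0, 0, 0], [-12, 0, 0, 0], [-14, 0, 0, 0], [-16, 0, 0, 0]],
])

```text
time_s: 16.9
tcp_pos: [0.56, 0.0275, 0.0444]
ee_rot: [-180.0, 0.0, -173.9]
wrist_force: [-1.6, 0.8, -0.4]
gripper_width: 0.0003
finger_force: 0.6
```

>>> servo_tool([
  [[-1, 0, 0, 0], [-2, 0, 0, 0], [-3, 0, 0, 0], [-4, 0, 0, 0]],
])

```text
time_s: 17.4
tcp_pos: [0.5639, 0.028, 0.0444]
ee_rot: [-180.0, 0.0, -173.9]
wrist_force: [-1.0, 0.5, 0.4]
gripper_width: -0.0003
finger_force: 0.6
```

>>> servo_tool([
  [[-1, 0, 0, 0], [-2, 0, 0, 0], [-3, 0, 0, 0], [-4, 0, 0, 0]],
])

```text
time_s: 17.9
tcp_pos: [0.5679, 0.0284, 0.0444]
ee_rot: [-180.0, 0.0, -173.9]
wrist_force: [-1.0, 1.0, 0.6]
gripper_width: -0.0001
finger_force: 0.6
```

>>> servo_tool([
  [[-0.5, 0, 0, 0], [-1, 0, 0, 0], [-1.5, 0, 0, 0], [-2, 0, 0, 0]],
])

```text
time_s: 18.4
tcp_pos: [0.5698, 0.0286, 0.0444]
ee_rot: [-180.0, 0.0, -173.9]
wrist_force: [-1.9, 0.9, 0.2]
gripper_width: 0.0004
finger_force: 0.6
```

>>> servo_tool([
  [[-0.5, 0, 0, 0], [-1, 0, 0, 0], [-1.5, 0, 0, 0]],
])

```text
time_s: 18.77
tcp_pos: [0.5713, 0.0287, 0.0443]
ee_rot: [-180.0, 0.0, -173.9]
wrist_force: [-1.4, 0.7, 0.7]
gripper_width: -0.0
finger_force: 0.6
```

>>> servo_tool([
  [[-0.5, 0, 0, 0], [-1, 0, 0, 0], [-1.5, 0, 0, 0]],
])

```text
time_s: 19.15
tcp_pos: [0.5728, 0.0289, 0.0443]
ee_rot: [-180.0, 0.0, -173.9]
wrist_force: [-2.3, 0.8, -0.2]
gripper_width: -0.0001
finger_force: 0.6
```

>>> servo_tool([
  [[-0.5, 0, 0, 0], [-1, 0, 0, 0], [-1.5, 0, 0, 0]],
])

```text
time_s: 19.52
tcp_pos: [0.5743, 0.0291, 0.0444]
ee_rot: [-180.0, 0.0, -173.9]
wrist_force: [-0.7, 0.6, 0.8]
gripper_width: -0.0002
finger_force: 0.6
```

>>> servo_tool([
  [[-0.5, 0, 0, 0], [-1, 0, 0, 0], [-1.5, 0, 0, 0]],
])

```text
time_s: 19.9
tcp_pos: [0.5749, 0.0291, 0.0443]
ee_rot: [180.0, -0.1, -173.8]
wrist_force: [-6.8, 0.4, 5.1]
gripper_width: -0.0001
finger_force: 3.4
```

The force jumped to 6.8 N, so the drawer is shut. I back off, rise, turn and check.

>>> servo_tool([
  [[10, 0, 0, 0], [35, 0, 0, 0], [55, 0, -30, 0.05], [55, 0, -85, 0.2], [55, 0, -140, 0.38], [55, 0, -195, 0.56], [55, 0, -240, 0.74], [55, 0, -256, 0.92]],
])

```text
time_s: 20.9
tcp_pos: [0.5223, 0.0231, 0.3048]
ee_rot: [179.7, 0.3, 133.1]
wrist_force: [0.7, 0.5, -0.6]
gripper_width: -0.0002
finger_force: 0.0
```

>>> servo_tool([
  [[0, 0, 0, 0.18], [0, 0, 0, 0.36], [0, 0, 0, 0.54], [0, 0, 0, 0.65], [0, 0, 0, 0.65], [0, 0, 0, 0.65]],
], hand=-0.6)

```text
time_s: 21.65
tcp_pos: [0.521, 0.0233, 0.3002]
ee_rot: [180.0, 0.0, 96.3]
wrist_force: [-0.4, -0.2, -0.4]
gripper_width: 0.0681
finger_force: 0.0
```

Run:
```python
from h import *
import pickle
m=env.camera_model('wrist'); pickle.dump(m,open('w5.pkl','wb'))
for n in('side','wrist'): cv2.imwrite(f'pics/{n}5.png',env.capture(n)[:,:,::-1])
a=cv2.imread('pics/side5.png')[200:360,140:340]; b=cv2.imread('pics/wrist5.png')
cv2.imwrite('pics/c5.png',np.hstack([cv2.resize(a,(320,256)),cv2.copyMakeBorder(b,0,0,0,0,cv2.BORDER_CONSTANT)[:256]]) if 0 else np.hstack([cv2.copyMakeBorder(cv2.resize(a,(320,256)),0,104,0,0,cv2.BORDER_CONSTANT),cv2.resize(b,(480,360))]))
```

```text
(no output)
```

View pics/c5.png

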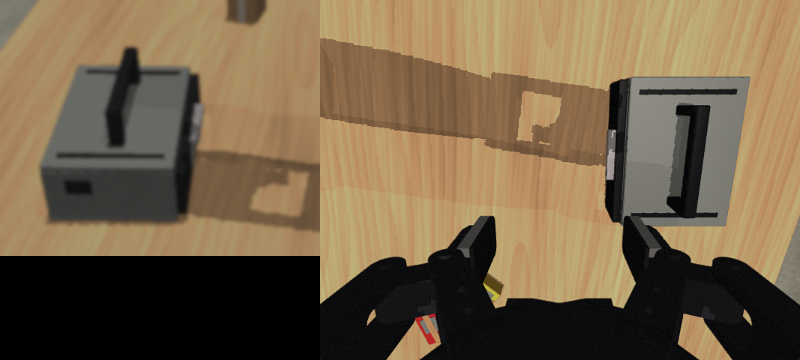

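The drawer is fully shut, with the panel flush against the body. In the full wrist frame the handle bar is at about (505,215).

Run:
```python
from h import *
import pickle
m=pickle.load(open('w5.pkl','rb')); g=cv2.cvtColor(cv2.imread('pics/wrist5.png'),cv2.COLOR_BGR2HSV)[...,2]
k=g<45; r=np.zeros_like(k); r[133:278,468:530]=1; k&=r
for y in (160,200,240,270): print(y,g[y,470:530:3])
pts=[]
for y in range(150,275,4):
    x=np.where(k[y])[0]; pts.append((x.max()+.5,y))
P=ray(m,pts,.138)*1000; f=np.polyfit(P[:,1],P[:,0],1); print('bar +x edge: x=%.4f*y+%.1f'%tuple(f), np.degrees(np.arctan(f[0])))
rows=np.where(k[:,500:515].sum(1)>4)[0]; print(rows.min(),rows.max())
E=ray(m,[[512,rows.min()],[505,rows.max()]],.138)*1000; print(E)
for c in comps(k,200): print(rect(ray(m,c,.138)))
t=cv2.cvtColor(cv2.imread('pics/wrist5.png'),cv2.COLOR_BGR2HSV)
cs=comps((t[...,1]<50)&(t[...,2]>70)&(np.indices(k.shape)[1]>410)&(np.indices(k.shape)[0]<310),2000)
for c in cs: print('case top',rect(ray(m,c,.085)))
```

```text
160 [136 134  89  87  82  77  76  78   3   7  18  31  32  29  29  26  99 130
 132 128]
200 [138  84  86  78  76  75  27  12  11  28  31  31  24  27  37 129 129 128
 127 126]
240 [ 73  71  73  72  75   6   7  17  26  22  26  17  14 129 127 128 127 126
 126 128]
270 [  7   9   7   5   1   6  20  26  22  24  18  94 126 126 124 125 125 124
 124 126]
bar +x edge: x=-0.1137*y+688.2 -6.484481201870003
140 261
[[669.57585217 105.50063076 138.        ]
 [688.58827175   4.60444298 138.        ]]
(array([665.3,  46. ]), 117.7, 36.0, -83.0)
case top (array([682.9,  41.1]), 198.2, 147.0, -83.3)
```

Run:
```python
from h import *
go((.6757,.0405,.111),96.5)
```

```text
tcp [0.521  0.0233 0.3003] [1.7998e+02 1.0000e-02 9.6240e+01] shift [  0.3 155.6 189.3] turn rad -0.005 q6 -9.577450771735021
```

>>> servo_tool([
  [[0, 40, 0, 0], [0, 80, 0, 0], [0, 120, 30, -0.005], [0, 150, 60, -0.005], [0, 155.5, 85, -0.005], [0, 155.5, 100, -0.005], [0, 155.5, 115, -0.005], [0, 155.5, 115, -0.005]],
])

```text
time_s: 22.75
tcp_pos: [0.6748, 0.0401, 0.1843]
ee_rot: [-179.9, -0.0, 96.5]
wrist_force: [-0.4, 0.4, 0.5]
gripper_width: 0.0681
finger_force: 0.0
```

Run:
```python
from h import *
go((.6757,.0405,.111),96.5)
m=env.camera_model('wrist'); im=env.capture('wrist')[:,:,::-1]; cv2.imwrite('pics/w6.png',im)
```

```text
tcp [0.6748 0.0401 0.1843] [-1.799e+02 -1.000e-02  9.648e+01] shift [ 0.3  1.1 73.3] turn rad -0.0 q6 -7.627048832509852
```

View pics/w6.png

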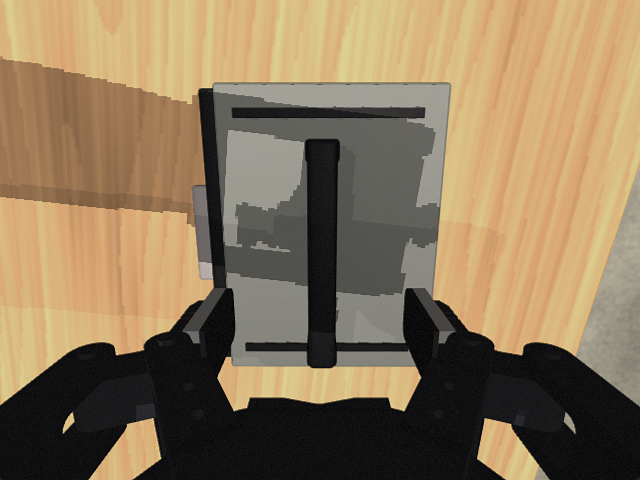

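The bar is at columns 305–338, centred between the fingers, and spans rows 140–367. I check its midpoint along the bar.

Run:
```python
from h import *
m=env.camera_model('wrist'); p=ray(m,[[321,141],[321,366]],.138); print(p, p.mean(0), np.linalg.norm(p[0]-p[1]))
```

```text
[[ 0.67022201  0.10454955  0.138     ]
 [ 0.68491266 -0.02333119  0.138     ]] [0.67756734 0.04060918 0.138     ] 0.128721785464954
```

>>> servo_tool([
  [[0, 1.5, 15, 0], [0, 1.5, 35, 0], [0, 1.5, 55, 0], [0, 1.5, 68, 0], [0, 1.5, 73, 0], [0, 1.5, 73, 0], [0, 1.5, 73, 0]],
])

```text
time_s: 23.68
tcp_pos: [0.6778, 0.0402, 0.1133]
ee_rot: [179.9, 0.0, 96.5]
wrist_force: [0.5, 0.8, 0.1]
gripper_width: 0.0682
finger_force: 0.0
```

>>> servo_tool([
  [[0, 0, 0, 0], [0, 0, 0, 0], [0, 0, 0, 0], [0, 0, 0, 0], [0, 0, 0, 0], [0, 0, 0, 0], [0, 0, 0, 0], [0, 0, 0, 0]],
], hand=1)

```text
time_s: 24.68
tcp_pos: [0.6765, 0.0402, 0.1125]
ee_rot: [-179.9, -0.0, 96.5]
wrist_force: [-5.6, -0.5, 3.7]
gripper_width: 0.0147
finger_force: 61.7
```

>>> servo_tool([
  [[0, 0, -2, 0], [0, 0, -5, 0], [0, 0, -9, 0], [0, 0, -14, 0], [0, 0, -20, 0], [0, 0, -27, 0], [0, 0, -34, 0], [0, 0, -41, 0]],
])

```text
time_s: 25.68
tcp_pos: [0.6772, 0.0403, 0.154]
ee_rot: [180.0, 0.0, 96.5]
wrist_force: [0.8, 0.3, -6.8]
gripper_width: 0.0147
finger_force: 60.1
```

>>> servo_tool([
  [[0, 0, -8, 0], [0, 0, -17, 0], [0, 0, -27, 0], [0, 0, -37, 0], [0, 0, -47, 0], [0, 0, -57, 0], [0, 0, -67, 0], [0, 0, -76, 0]],
])

```text
time_s: 26.68
tcp_pos: [0.6772, 0.0403, 0.2301]
ee_rot: [180.0, 0.0, 96.5]
wrist_force: [0.7, -0.8, -7.4]
gripper_width: 0.015
finger_force: 60.2
```

>>> servo_tool([
  [[0, 0, -7, 0], [0, 0, -12, 0], [0, 0, -16, 0], [0, 0, -18, 0], [0, 0, -18, 0], [0, 0, -18, 0], [0, 0, -18, 0], [0, 0, -18, 0]],
])

```text
time_s: 27.68
tcp_pos: [0.6771, 0.0403, 0.2471]
ee_rot: [-180.0, -0.0, 96.5]
wrist_force: [-0.4, -0.4, -8.0]
gripper_width: 0.0151
finger_force: 60.2
```

Run:
```python
from h import *
for n in('side','top'): cv2.imwrite(f'pics/{n}7.png',env.capture(n)[:,:,::-1])
a=cv2.imread('pics/side7.png')[100:400,100:400]; b=cv2.imread('pics/top7.png')[100:320,200:420]
cv2.imwrite('pics/c7.png',np.hstack([cv2.resize(a,(400,400)),cv2.resize(b,(400,400))]))
s=env.get_state();print(s)
```

```text
{'time_s': 27.775, 'joint_positions': array([-1.12913786e+00,  1.00858133e+01,  8.96907612e+01,  1.32273691e-03,
        8.02311989e+01, -7.60200187e+00]), 'qd': array([ 0.0463085 , -0.08793824, -0.09756612, -0.04942309, -0.00779328,
        0.04167963]), 'effort': array([ 3.79929679e-04, -4.99182773e+01, -4.11505651e+01,  8.94720928e-03,
        3.14369281e-03,  1.56016631e-05]), 'tcp_pos': array([0.6771097 , 0.04027103, 0.2472162 ]), 'ee_rot': array([-1.79992467e+02, -2.32042397e-03,  9.64726393e+01]), 'wrist_force': array([-0.57779167, -0.08171311, -7.5094749 ]), 'wrist_torque': array([-0.03094219, -0.04962296, -0.02627169]), 'finger_force': 60.16291379928589, 'gripper_width': 0.014908839374856458}
```

View pics/c7.png

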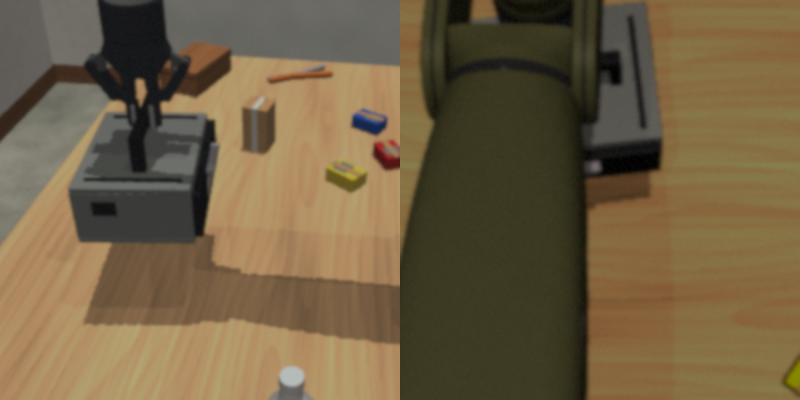

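The case hangs level about 13 cm up, with the drawer shut. The bystanders in view are undisturbed.

```bash
python3 -c "
from station import env
print(env.sign_off())"
```

```text
the job is handed in; nothing more can be done
None
```

I handed the job in at about 28 s: the pack lies flat in the shut drawer, and the arm holds the case level and steady by its handle, about 13 cm above the bench.

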